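# Crank on the coffee mill, then find the full tin by feel

## Task

Get ready to grind coffee: put the loose crank on the hand mill's square axle, pushed fully down, and let go of it. Then find the fullest of the three identical coffee tins by its weight: lift each one a few centimetres off the counter in turn, left one first, then the middle, then the right (as the robot sees them), and leave the two lighter ones standing upright on the counter. Finish while holding the heaviest tin in the gripper, upright, still and at least 20 cm above the counter, without tipping a tin over or shoving the other kitchen things about.

Things in the scene. Friction and masses are not known exactly. Their poses are not given: they have to be found in the camera images.
- crank: loose crank, 0.13 kg, lying flat. Steel hub 26 x 26 mm, 34 high, square bore 14 mm right through along z, parallel to the hub's sides; flat arm 18 mm wide, 8 thick, flush with the hub's underside, along +x to 94 mm from the bore axis; wooden knob 20 mm across at 83 mm, top at 43 mm. Origin: bore axis at the underside, z up. Grip the hub across the arm (26 mm)
- mill: hand coffee mill, fixed: wooden box, foot 120 x 120 mm, 90 high, steel dome 100 mm across, round collar 40 mm across with flat top 150 mm above the counter. On it stands a 12 mm square axle, 32 mm long, sides parallel to the mill's x and y, last 2.5 mm narrowed to 9.5 mm; it does not turn. Origin: centre of the underside, z up
- mill_seat (a point): centre of the collar's top, on the axle's axis, 150 mm above the counter, axes as the mill's: the crank's origin comes here when fully home, in any of the four quarter turns. The axle's tip is 32 mm above this point
- tin_left: closed square tin, plain steel, 60 x 60 mm, 80 mm high, flat lid; the left-hand one (largest y) at the start, standing on the counter. Origin: centre of its underside, z up, x and y square to its rigid sides. The three look the same; filled they weigh about 0.17, 0.29 and 0.58 kg (each may be off by 0.05); which is which changes from start to start. The solid pack inside can slide 3 mm
- tin_middle: closed square tin, plain steel, 60 x 60 mm, 80 mm high, flat lid; the middle one at the start, standing on the counter. Origin: centre of its underside, z up, x and y square to its rigid sides. The three look the same; filled they weigh about 0.17, 0.29 and 0.58 kg (each may be off by 0.05); which is which changes from start to start. The solid pack inside can slide 3 mm
- tin_right: closed square tin, plain steel, 60 x 60 mm, 80 mm high, flat lid; the right-hand one (smallest y) at the start, standing on the counter. Origin: centre of its underside, z up, x and y square to its rigid sides. The three look the same; filled they weigh about 0.17, 0.29 and 0.58 kg (each may be off by 0.05); which is which changes from start to start. The solid pack inside can slide 3 mm
- table: grey laminate counter, its top is the plane z = 0
- tray: stainless steel baking tray, 180 x 260 x 18 mm, behind the tins; a bystander to leave alone; origin at its underside
- spatula: red hard silicone spatula, 260 mm long, lying across in front of the robot; a bystander to leave alone; origin at its underside, z up, lying along its x
- ramekin: clear glass ramekin, 80 mm across, 42 mm high, near the robot; a bystander to leave alone; origin at its underside
- plate: white ceramic side plate, 150 mm across, 16 mm high, at the back; a bystander to leave alone; origin at its underside
- trivet: black plastic trivet, 110 mm square, 12 mm high, at the back left; a bystander to leave alone; origin at its underside
- mug: blue ceramic mug, 76 mm across, 90 mm high, with a handle, behind the left tin; a bystander to leave alone; origin at its underside

How it is judged (in metres and radians):
On the way, in this order (a step that is already met when the one before it is completed fails the run):
1. the crank sits fully down on the mill's square axle and has been let go (horizontal distance between crank and mill_seat below 0.004 m and z of crank in the frame of mill_seat between -0.005 and 0.005 m and angle between crank's own z axis and vertical below 0.12 rad and contact force between the fingers and crank below 0.1 N), for 0.2 s.
2. the left tin is lifted in the gripper, its underside more than 20 mm clear of the counter (height (world z) of tin_left above 0.02 m and contact force between the fingers and tin_left above 1 N and contact force between tin_left and table below 0.1 N), for 0.2 s.
3. the middle tin is lifted in the gripper, its underside more than 20 mm clear of the counter (height (world z) of tin_middle above 0.02 m and contact force between the fingers and tin_middle above 1 N and contact force between tin_middle and table below 0.1 N), for 0.2 s.
4. the right tin is lifted in the gripper, its underside more than 20 mm clear of the counter (height (world z) of tin_right above 0.02 m and contact force between the fingers and tin_right above 1 N and contact force between tin_right and table below 0.1 N), for 0.2 s.
At the end, for the whole second after the job is handed in: Crank home on the axle (4 mm sideways, 5 mm height), untouched; the heaviest tin in the fingers, underside over 0.18 m up, tilt under 0.3 rad, still, resting on nothing; the other two upright on the counter, untouched, each pressing it with under 4.3 N (so neither is the heaviest) (all of step 1 and ((height (world z) of tin_left above 0.18 m and contact force between the fingers and tin_left above 2 N and angle between tin_left's own z axis and vertical below 0.3 rad and linear speed of tin_left below 0.03 m/s and contact force between tin_left and mill below 0.1 N and contact force between tin_left and crank below 0.1 N and height (world z) of each of tin_middle, tin_right below 0.006 m and angle between each of tin_middle, tin_right's own z axis and vertical below 0.1 rad and linear speed of each of tin_middle, tin_right below 0.02 m/s and contact force between tin_middle and table between 0.8 and 4.3 N and contact force between each of tin_middle, tin_right and the fingers below 0.1 N and contact force between tin_right and table between 0.8 and 4.3 N) or (height (world z) of tin_middle above 0.18 m and contact force between the fingers and tin_middle above 2 N and angle between tin_middle's own z axis and vertical below 0.3 rad and linear speed of tin_middle below 0.03 m/s and contact force between tin_middle and mill below 0.1 N and contact force between tin_middle and crank below 0.1 N and height (world z) of each of tin_left, tin_right below 0.006 m and angle between each of tin_left, tin_right's own z axis and vertical below 0.1 rad and linear speed of each of tin_left, tin_right below 0.02 m/s and contact force between tin_left and table between 0.8 and 4.3 N and contact force between each of tin_left, tin_right and the fingers below 0.1 N and contact force between tin_right and table between 0.8 and 4.3 N) or (height (world z) of tin_right above 0.18 m and contact force between the fingers and tin_right above 2 N and angle between tin_right's own z axis and vertical below 0.3 rad and linear speed of tin_right below 0.03 m/s and contact force between tin_right and mill below 0.1 N and contact force between tin_right and crank below 0.1 N and height (world z) of each of tin_left, tin_middle below 0.006 m and angle between each of tin_left, tin_middle's own z axis and vertical below 0.1 rad and linear speed of each of tin_left, tin_middle below 0.02 m/s and contact force between tin_left and table between 0.8 and 4.3 N and contact force between each of tin_left, tin_middle and the fingers below 0.1 N and contact force between tin_middle and table between 0.8 and 4.3 N))); the arm keeps its last pose, push and grip.
It fails at once if a bystander (tray, spatula, ramekin, plate, trivet or mug) is pushed more than 30 mm from its place (distance of any of tray, spatula, ramekin, plate, trivet, mug from where it was at the start of the episode above 0.03 m).
It fails at once if a tin is tipped over (past 40 degrees) (angle between any of tin_left, tin_middle, tin_right's own z axis and vertical above 0.7 rad).
It also fails if it takes over 72 s, if anything falls off the work surface, if the arm or the gripper's body presses on something with over 40 N, if the wrist force passes 120 N, or if a joint passes its speed limit or range.

## Robot

A 6-joint arm with a two-finger parallel gripper is mounted at the origin on the work surface. World frame = base frame: x ahead of the robot, y to its left, z up, the work surface at z = 0. Lengths are in m, angles in degrees, forces in N, time in s.
With the tool pointing down it reaches from about 0.375 to 0.9 m from the base axis. Payload 3.1 kg.
Tool frame: the origin (TCP) lies at the very end of the fingers, on their centre line; the grasp point (between the pads) lies bot.grip_point_offset behind it (bot.grip_point_offset is the distance from the TCP to the grasp point, in m); z points along the fingers, y is the line along which they close (so a half turn about z gives the same grasp; the last joint's range is limited). The gripper opens to 87 mm and grips with 3 to 60 N. Pads are 19 mm wide; open, the fingers measure 117 mm over their backs; the gripper's body (75 mm by 190 mm) begins 51 mm behind the grasp point.
Start: joints at [-78.237, 30.224, 82.088, -0, 67.689, -10.227], TCP at [0.234, -0.579, 0.223] pointing down, gripper open.
Joint ranges: [-176.69, 176.69], [-43.24, 126.21], [12.49, 139.97], [-82, 262], [0, 151.66], [-163.58, 163.58]. Speed limits (degrees/s): [159.86, 159.86, 180, 180, 180, 180].

## Interface

Orientations are given as a 3x3 rotation matrix whose columns are the frame's x, y, z axes.
In Python, from rig import bot, viewer, ticket gives the robot as it stands.
- The arm moves only by the tool servo_tool, never from a script. Its argument "targets" is a list of rows, each an object with "offset": the shift along the tool's x, y, z in m, a list of three; "dr": the turn, a rotation vector about the tool's x, y, z in degrees, a list of three. In form: [{"offset": [x, y, z], "dr": [ax, ay, az]}, ...]. A call has 1 to 20 rows; each row is the pose to reach, as a shift and turn from the pose commanded when the call began, along the tool's axes at that moment; what a row does not reach only later rows make up. A row lasts 1/12 s, in which the tool goes at most 41.7 mm and 7.16 degrees, less where a joint would pass 70% of its speed; a pose out of reach is approached as far as the arm can. A call with a gripper value outside its range is refused whole. "gripper" is the gripper command: -1 is fully open, 1 is shut, values between are in proportion, set as the call begins (left out, the last holds). The fingers move at their own pace and stop on an object; the grip force is fixed at half the most. Time passes only in rows, so rows that repeat a pose let the fingers close. It gives the time, the measured TCP pose, the force, the opening and the grip force at its end, in the units of the state.
- bot.read_state(): the state, without advancing time (a new reading comes with each control period).
- viewer.capture(name): name is "scene" or "top"; returns a dict with "color" (384x512x3 uint8, red, green, blue), "camera_matrix" (3x3 intrinsics, pixels), "R" (3x3) and "t" (3): a world point X has camera coordinates R X + t. Camera axes: x right, y down, z forward; pixel columns grow to the right and rows downward; lengths in m; the calibration is good to about 2 mm. A picture is of the moment at which its call begins. There is no depth.
- ticket.hand_in(): hands the job in; it is judged then, once.
The state is a dict: "time_s": time; "joint_positions": joint angles; "qvel": joint speeds; "tau": joint torques, N m; "position": TCP position; "tcp_rot": TCP orientation; "force": force on the tool from outside, world axes, zero at the start; "moment": the same for the moment, N m; "opening": opening from 0.0 (shut) to 1.0 (fully open); "grasp_force": force on a finger pad.
Only numpy, scipy, OpenCV 4.12 (cv2) and the standard library are available. Lean on these libraries where they do the work, as an engineer would, in place of code of your own. Each camera call takes 0.05 s, during which the arm holds its last target. There are 200 camera calls.

## Working session

There is one attempt and no reset: what is moved stays moved. The work goes in short steps, Python scripts to look and compute and a tool call to move; the robot and the scene stay as the last step left them, time stands still between calls to the robot, and variables do not carry over. Pictures are saved under pics/ and viewed, at most 10 in all, crops included, and the job is handed in when it is done.

Besides the shell and the picture viewer there is one more tool, called after "Request:" as name([rows], argument=value, ...), one row to a line, values as JSON. servo_tool: Moves the arm, as the interface text tells. Its arguments: {"type":"object","properties":{"targets":{"type":"array"},"gripper":{"type":"number"}},"required":["targets"]}

```bash
mkdir -p pics; python3 - <<'E'
from rig import bot,viewer
import cv2,pickle
for n in("scene","top"):
    c=viewer.capture(n);pickle.dump(c,open(n+".pkl","wb"))
    cv2.imwrite(f"pics/{n}0.png",cv2.resize(c["color"][:,:,::-1],(800,600),interpolation=cv2.INTER_CUBIC))
    print(n,c["camera_matrix"],c["R"],c["t"])
print(bot.read_state(),bot.grip_point_offset)
E
```

```text
scene [[479.89267049   0.         251.72930784]
 [  0.         479.89267049 188.04680725]
 [  0.           0.           1.        ]] [[ 0.48427604  0.87487513  0.00838054]
 [ 0.75795419 -0.41473294 -0.50348985]
 [-0.43701506  0.25018014 -0.86396049]] [-0.27540206 -0.37849591  1.64333561]
top [[479.4386616    0.         265.53388795]
 [  0.         479.4386616  197.52747122]
 [  0.           0.           1.        ]] [[-0.02826538 -0.9994785   0.01561376]
 [-0.99291075  0.0262687  -0.11592327]
 [ 0.11545266 -0.01877968 -0.99313544]] [-0.00402684  0.58601831  1.39540102]
{'time_s': 0.1, 'joint_positions': array([-7.82386629e+01,  3.02727504e+01,  8.21480393e+01,  1.62313869e-05,
        6.76878343e+01, -1.02285734e+01]), 'qvel': array([-0.01478118, -0.1100122 , -0.17542961, -0.06757091,  0.05851539,
        0.05051214]), 'tau': array([-2.23327652e-04, -4.40985024e+01, -1.77151358e+01,  6.35208073e-02,
        5.34010562e-02, -3.97607459e-05]), 'position': array([ 0.23390897, -0.57888847,  0.22168459]), 'tcp_rot': array([[ 9.27249912e-01,  3.74442856e-01, -3.86183792e-04],
       [ 3.74442903e-01, -9.27248115e-01,  1.85609503e-03],
       [ 3.36913332e-04, -1.86566773e-03, -9.99998203e-01]]), 'force': array([ 0.08930032, -0.19226626, -0.30439308]), 'moment': array([-0.01396317, -0.02491   , -0.00217522]), 'grasp_force': 0.0, 'opening': 1.0028150339158364} 0.0187
```

View pics/scene0.png

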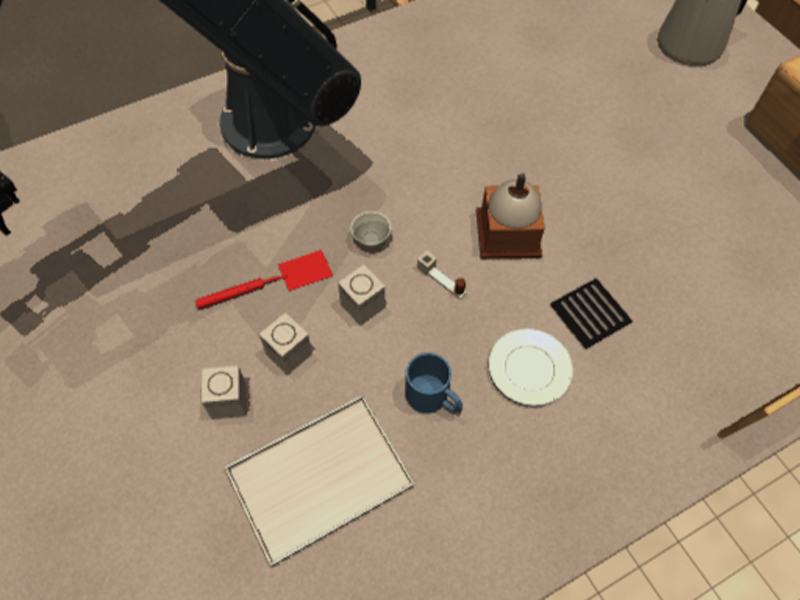

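View pics/top0.png

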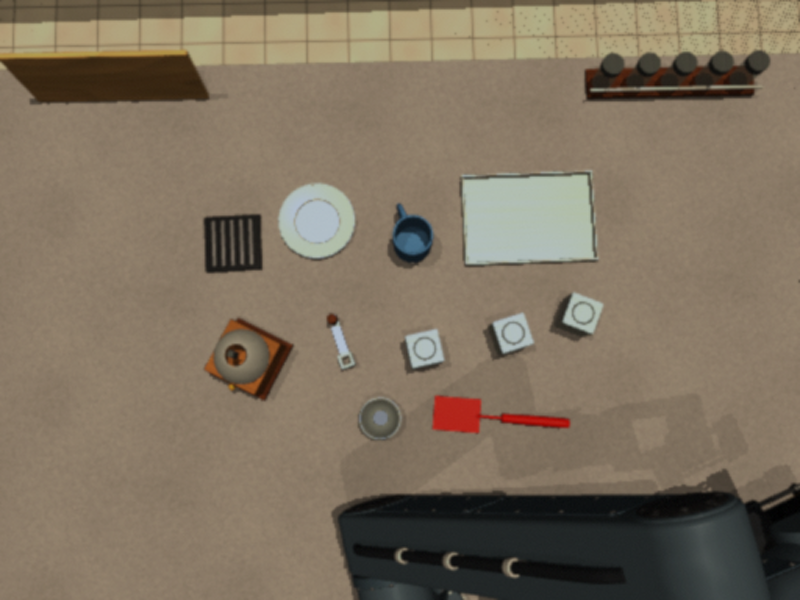

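The scene view (pixels at 800x600) shows the mill at (512,215), the crank hub at (427,261) with its knob at (460,286), and tin lids at (362,285), (284,334) and (221,383). The top view shows the mill at (245,355), the hub at (346,361) and tins at (425,350), (512,333) and (582,314). I'll zoom in for corners.

```bash
python3 - <<'E'
import cv2,pickle,numpy as np
T=pickle.load(open("top.pkl","rb"))["color"][:,:,::-1];S=pickle.load(open("scene.pkl","rb"))["color"][:,:,::-1]
def crop(im,x,y,w,h,W,H): return cv2.resize(im[y:y+h,x:x+w],(W,H),interpolation=cv2.INTER_CUBIC)
# scale 6 and 5
a=np.vstack([np.hstack([crop(T,126,198,66,50,396,300),crop(T,196,194,66,50,396,300)]),np.hstack([crop(S,298,106,66,50+10,396,360)[:300],crop(S,246,146,66,50,396,300)])])
cv2.imwrite("pics/c1.png",a)
E
```

```text
(no output)
```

View pics/c1.png

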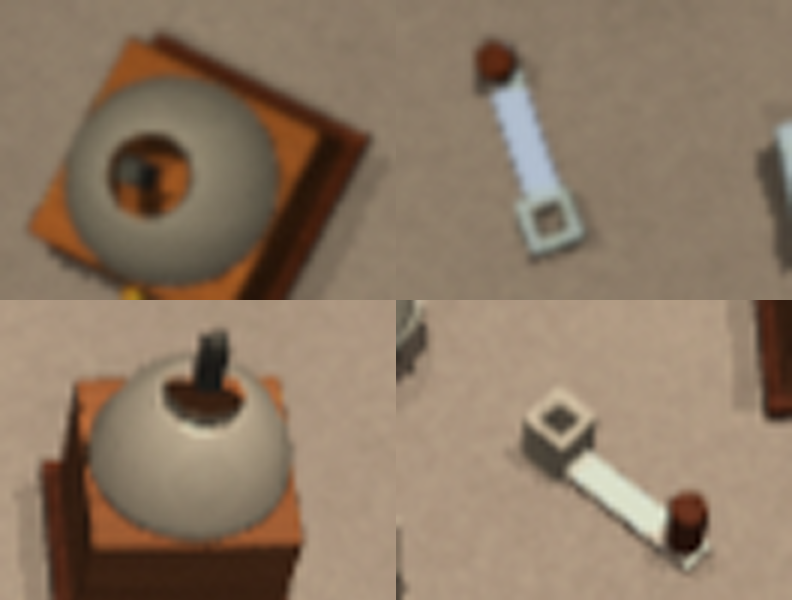

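The crop shows the collar's top disc near top crop (150,175), the axle tip near (133,168) in top and (214,338) in scene, and the hub's top square at (548,222) in top and (560,418) in scene. Next I'll cast contours onto their planes.

```bash
cat > h.py <<'E'
import cv2,numpy as np,pickle
def ray(c,uv,z):
    uv=np.atleast_2d(np.asarray(uv,float)); K,R,t=c["camera_matrix"],c["R"],np.asarray(c["t"])
    d=(np.linalg.inv(K)@np.c_[uv,np.ones(len(uv))].T).T@R; o=-R.T@t
    return o+d*((z-o[2])/d[:,2])[:,None]
def tri(cs,uvs):
    A=[];b=[]
    for c,uv in zip(cs,uvs):
        P=c["camera_matrix"]@np.c_[c["R"],c["t"]]
        for i in(0,1): r=P[i]-uv[i]*P[2];A.append(r[:3]);b.append(-r[3])
    X=np.linalg.lstsq(np.array(A),np.array(b),rcond=None)[0]
    return X,[np.round(project(c,X)-uv,2) for c,uv in zip(cs,uvs)]
def project(c,X):
    p=c["camera_matrix"]@(c["R"]@X+c["t"]);return p[:2]/p[2]
def blob(mask,seed):
    cs,_=cv2.findContours(mask.astype(np.uint8),cv2.RETR_EXTERNAL,cv2.CHAIN_APPROX_NONE)
    return min(cs,key=lambda k:-cv2.pointPolygonTest(k,tuple(map(float,seed)),True))[:,0,:]
def rect(c,mask,seed,z):
    (x,y),(w,h),a=cv2.minAreaRect(ray(c,blob(mask,seed),z)[:,:2].astype(np.float32)*1000)
    return np.round([x,y,w,h,a],1)
E
python3 - <<'E'
from h import *
T=pickle.load(open("top.pkl","rb"));S=pickle.load(open("scene.pkl","rb"))
def up(c):
    c=dict(c);k=4;c["color"]=cv2.resize(c["color"],None,fx=k,fy=k,interpolation=cv2.INTER_CUBIC)
    K=c["camera_matrix"].copy();K[:2]*=k;K[:2,2]+=(k-1)/2;c["camera_matrix"]=K;return c
t,s=up(T),up(S)
q=1.5625
for c,pts,n in((t,[(425,350),(512,333),(582,314)],"top"),(s,[(362,285),(284,334),(221,383)],"scene")):
    g=cv2.cvtColor(c["color"],cv2.COLOR_RGB2GRAY);b=c["color"][:,:,2]
    for p in pts:
        P=np.array(p)/q*4
        for th in((150,170,190) if n=="top" else(165,175,185)):
            print(n,p,th,rect(c,g>th,P,.08))
    print(n,"bg",g[1200:1210,900:910].mean())
tm=t
hsv=cv2.cvtColor(T["color"],cv2.COLOR_RGB2HSV)
print("top tip/collar gray\n",cv2.cvtColor(T["color"],cv2.COLOR_RGB2GRAY)[218:238,141:162])
print("tophub\n",cv2.cvtColor(T["color"],cv2.COLOR_RGB2GRAY)[222:240,212:230])
print("scenehub\n",cv2.cvtColor(S["color"],cv2.COLOR_RGB2GRAY)[158:178,264:284])
print("scenetip\n",cv2.cvtColor(S["color"],cv2.COLOR_RGB2GRAY)[108:128,322:344])
E
```

```text
top (425, 350) 150 [508.8 -34.7  59.9  60.6  11.2]
top (425, 350) 170 [508.2 -34.1  57.1  57.3  11.2]Traceback (most recent call last):
  File "<stdin>", line 13, in <module>
  File "h.py", line 19, in rect
    (x,y),(w,h),a=cv2.minAreaRect(ray(c,blob(mask,seed),z)[:,:2].astype(np.float32)*1000)
                                        ~~~~^^^^^^^^^^^
  File "h.py", line 17, in blob
    return min(cs,key=lambda k:-cv2.pointPolygonTest(k,tuple(map(float,seed)),True))[:,0,:]
           ~~~^^^^^^^^^^^^^^^^^^^^^^^^^^^^^^^^^^^^^^^^^^^^^^^^^^^^^^^^^^^^^^^^^^^^^^
ValueError: min() iterable argument is empty
```

```bash
cat > m.py <<'E'
from h import *
def up(c,k=4):
    c=dict(c);c["color"]=cv2.resize(c["color"],None,fx=k,fy=k,interpolation=cv2.INTER_CUBIC)
    K=c["camera_matrix"].copy();K[:2]*=k;K[:2,2]+=(k-1)/2;c["camera_matrix"]=K;return c
E
python3 - <<'E'
from m import *
T=pickle.load(open("top.pkl","rb"));S=pickle.load(open("scene.pkl","rb"))
t,s=up(T),up(S)
q=1.5625
for c,pts,n in((t,[(425,350),(512,333),(582,314)],"top"),(s,[(362,285),(284,334),(221,383)],"scene")):
    g=cv2.cvtColor(c["color"],cv2.COLOR_RGB2GRAY);sat=cv2.cvtColor(c["color"],cv2.COLOR_RGB2HSV)[:,:,1]
    for p in pts:
        P=(np.array(p)/q*4).astype(int);w=g[P[1]-80:P[1]+80,P[0]-80:P[0]+80];th=cv2.threshold(w,0,255,cv2.THRESH_OTSU)[0]
        for th in(140,150,160) if n=="top" else (th-10,th,th+10):
            print(n,p,th,rect(c,g>th,P,.08))
G=lambda c:cv2.cvtColor(c["color"],cv2.COLOR_RGB2GRAY)
np.set_printoptions(linewidth=200)
print("top tip 141,218\n",G(T)[218:238,141:162])
print("tophub 212,222\n",G(T)[222:240,212:230])
print("scenehub 264,158\n",G(S)[158:178,264:284])
print("scenetip 322,108\n",G(S)[108:130,322:344])
E
```

```text
top (425, 350) 140 [509.  -35.2  61.7  62.7  11.8]
top (425, 350) 150 [508.8 -34.7  59.9  60.6  11.2]
top (425, 350) 160 [508.4 -34.5  58.3  59.1  11.4]
top (512, 333) 140 [ 532.9 -198.9   62.5   61.5   16.2]
top (512, 333) 150 [ 532.6 -198.7   60.7   60.1   16.1]
top (512, 333) 160 [ 532.3 -198.5   59.    58.6   16.2]
top (582, 314) 140 [ 566.2 -330.5   61.9   62.    67.2]
top (582, 314) 150 [ 566.  -330.1   60.1   60.6   67. ]
top (582, 314) 160 [ 565.8 -329.8   59.    59.1   67.6]
scene (362, 285) 105.0 [ 482.2  168.3 1582.6 1300.8   61.1]
scene (362, 285) 115.0 [ 482.2  168.4 1582.4 1300.8   61.1]
scene (362, 285) 125.0 [ 482.2  168.5 1581.6 1300.8   61.1]
scene (284, 334) 104.0 [ 482.2  168.5 1582.9 1300.8   61.1]
scene (284, 334) 114.0 [ 482.2  168.4 1582.4 1300.8   61.1]
scene (284, 334) 124.0 [ 482.2  168.5 1581.6 1300.8   61.1]
scene (221, 383) 108.0 [ 482.2  168.3 1582.6 1300.8   61.1]
scene (221, 383) 118.0 [ 482.3  168.5 1582.2 1300.8   61.1]
scene (221, 383) 128.0 [ 483.6  170.9 1576.  1300.8   61.1]
top tip 141,218
 [[ 98 104 110 114 120 123 125 127 130 131 132 132 131 
[... 6053 characters left out ...]
9  37  37  38  38  39  37  38  37  38  97 154 152 141 130 122]
 [150 148 165 116  73  59  45  39  38  38  38  37  37  38  37  43 106 158 156 145 136 125]
 [151 155 165 153 112  77  61  58  57  47  42  42  45  47  52  69 149 166 157 149 140 130]
 [151 156 162 169 159 115  78  74  74  63  59  60  61  63  78 130 168 165 158 151 141 134]
 [152 155 161 165 172 161 153 141 103  76  71  71  97 102 134 170 170 162 157 151 142 135]
 [150 154 160 163 166 174 191 192 173 157 154 143 155 153 169 173 163 160 156 151 144 136]
 [148 154 158 160 162 165 171 184 194 194 195 186 178 174 168 166 162 158 155 150 144 136]
 [148 152 156 158 160 164 166 169 173 172 172 171 168 167 166 162 159 155 152 148 144 136]]
```

```bash
python3 - <<'E'
from m import *
np.set_printoptions(precision=4,suppress=True)
T=pickle.load(open("top.pkl","rb"));S=pickle.load(open("scene.pkl","rb"))
t,s=up(T),up(S)
print("tip",tri([T,S],[(147,226.3),(333.4,112.0)]), ray(T,(147,226.3),.182),ray(S,(333.4,112.),.182))
print("collar T",ray(T,(150.8,226.8),.15))
print("hub",tri([T,S],[(221.,230.4),(272.9,165.6)]),ray(T,(221,230.4),.034),ray(S,(272.9,165.6),.034))
g=cv2.cvtColor(t["color"],cv2.COLOR_RGB2GRAY)
for th in(165,172,180):print("arm",rect(t,g>th,(215*4,215*4),.008))
h=cv2.cvtColor(t["color"],cv2.COLOR_RGB2HSV)
for v in(110,140):
    m=(h[:,:,0]<18)&(h[:,:,1]>130)&(h[:,:,2]>v);m[:,:500]=0;m[:,780:]=0;m[:760]=0;m[1040:]=0
    n,l,st,_=cv2.connectedComponentsWithStats(m.astype(np.uint8))
    big=[i for i in range(1,n) if st[i,4]>150];print(st[big].tolist())
    ys,xs=np.where(np.isin(l,big));p=ray(t,np.c_[xs,ys],.09)[:,:2].astype(np.float32)*1000
    print("box top",cv2.minAreaRect(p))
# dark collar disc in top
c=blob(g<95,(151*4,226*4));p=ray(t,c,.15)[:,:2]*1000;p=p.astype(np.float32);print("disc",cv2.minEnclosingCircle(p),cv2.fitEllipse(p))
# knob
for c,sd,n in((t,(333/1.5625*4,320/1.5625*4),"T"),(s,(460/1.5625*4,286/1.5625*4),"S")):
    hh=cv2.cvtColor(c["color"],cv2.COLOR_RGB2HSV);m=(hh[:,:,1]>130)&(hh[:,:,2]<160)
    b=blob(m,sd);print(n,b.mean(0)/4,ray(c,b.mean(0),.03))
E
```

```text
tip (array([0.5002, 0.2983, 0.1789]), [array([0.16, 0.09]), array([ 0.17, -0.02])]) [[0.5003 0.298  0.182 ]] [[0.5019 0.296  0.182 ]]
collar T [[0.5006 0.2951 0.15  ]]
hub (array([0.4918, 0.1147, 0.0273]), [array([0.02, 0.01]), array([ 0.02, -0.  ])]) [[0.4915 0.1142 0.034 ]] [[0.4953 0.1122 0.034 ]]
arm [530.  128.9  61.6  21.4  18.4]
arm [531.8 127.   57.7  14.7  17.9]
arm [531.7 127.   54.9  12.8  17.9]
[[568, 819, 68, 42, 1078], [670, 860, 44, 66, 1068], [612, 899, 18, 35, 453], [524, 906, 43, 60, 1077], [606, 960, 68, 48, 1170]]
box top ((500.90789794921875, 297.9617919921875), (102.43807983398438, 103.74658966064453), 61.673274993896484)
[[579, 825, 37, 22, 382], [683, 871, 27, 35, 398], [614, 903, 13, 18, 166], [527, 914, 30, 44, 631], [615, 969, 54, 36, 670]]
box top ((500.5203857421875, 298.79608154296875), (100.85227966308594, 97.18427276611328), 61.797401428222656)
disc ((500.8085632324219, 296.1117248535156), 19.76892852783203) ((501.13372802734375, 296.4393615722656), (37.33613586425781, 38.0767936706543), 59.65305709838867)
T [212.3433 204.2313] [[0.5714 0.14   0.03  ]]
S [294.4245 182.9245] [[0.5737 0.1382 0.03  ]]
```

```bash
cat > go.py <<'E'
from rig import bot
import numpy as np,sys
def go(*targets):
    """print rows (tool axes) to world targets x,y,z,yaw from the measured pose"""
    s=bot.read_state();R=s["tcp_rot"];p=s["position"]
    y0=np.degrees(np.arctan2(R[1,0],R[0,0]))
    print("t",round(s["time_s"],2),"p",p.round(4),"yaw",round(y0,2),"tilt",np.round(np.degrees([R[0,2],R[1,2]]),2),"F",s["force"].round(2),"open",round(s["opening"],3),"gf",round(s["grasp_force"],1))
    for x,y,z,a in targets: print((R.T@(np.array([x,y,z])-p)).round(4),"dz",round(-((a-y0+180)%360-180),2))
if __name__=="__main__": go(*[tuple(map(float,a.split(","))) for a in sys.argv[1:]])
E
python3 go.py .492,.114,.2,17.9 .492,.114,.08,17.9
```

```text
t 0.1 p [ 0.2339 -0.5789  0.2217] yaw 21.99 tilt [-0.02  0.11] F [ 0.09 -0.19 -0.3 ] open 1.003 gf 0.0
[ 0.4988 -0.5458  0.0229] dz 4.09
[ 0.4987 -0.5456  0.1429] dz 4.09
```

Request:
servo_tool([
  {"offset": [0.499, -0.5457, 0.023], "dr": [0, 0, 4.1]},
  {"offset": [0.499, -0.5457, 0.023], "dr": [0, 0, 4.1]},
  {"offset": [0.499, -0.5457, 0.023], "dr": [0, 0, 4.1]},
  {"offset": [0.499, -0.5457, 0.023], "dr": [0, 0, 4.1]},
  {"offset": [0.499, -0.5457, 0.023], "dr": [0, 0, 4.1]},
  {"offset": [0.499, -0.5457, 0.023], "dr": [0, 0, 4.1]},
  {"offset": [0.499, -0.5457, 0.023], "dr": [0, 0, 4.1]},
  {"offset": [0.499, -0.5457, 0.023], "dr": [0, 0, 4.1]},
  {"offset": [0.499, -0.5457, 0.023], "dr": [0, 0, 4.1]},
  {"offset": [0.499, -0.5457, 0.023], "dr": [0, 0, 4.1]},
  {"offset": [0.499, -0.5457, 0.023], "dr": [0, 0, 4.1]},
  {"offset": [0.499, -0.5457, 0.023], "dr": [0, 0, 4.1]},
  {"offset": [0.499, -0.5457, 0.023], "dr": [0, 0, 4.1]},
  {"offset": [0.499, -0.5457, 0.023], "dr": [0, 0, 4.1]},
  {"offset": [0.499, -0.5457, 0.023], "dr": [0, 0, 4.1]},
  {"offset": [0.499, -0.5457, 0.023], "dr": [0, 0, 4.1]},
  {"offset": [0.499, -0.5457, 0.023], "dr": [0, 0, 4.1]},
  {"offset": [0.499, -0.5457, 0.023], "dr": [0, 0, 4.1]},
  {"offset": [0.499, -0.5457, 0.023], "dr": [0, 0, 4.1]},
  {"offset": [0.499, -0.5457, 0.023], "dr": [0, 0, 4.1]},
], gripper=-1)

```text
time_s: 1.77
position: [0.4922, 0.1149, 0.1991]
tcp_rot: [[0.95, 0.311, -0.001], [0.311, -0.95, -0.0], [-0.001, 0.0, -1.0]]
force: [-0.7, -1.2, 0.1]
opening: 1.002
grasp_force: 0.0
```

```bash
python3 go.py .492,.114,.06,17.9 .492,.114,.009,17.9
```

```text
t 1.77 p [0.4922 0.1149 0.1991] yaw 18.12 tilt [-0.04 -0.02] F [-0.69 -1.18  0.08] open 1.002 gf 0.0
[-0.0004  0.0007  0.1391] dz 0.22
[-0.0003  0.0007  0.1901] dz 0.22
```

Request:
servo_tool([
  {"offset": [0, 0.0007, 0.04], "dr": [0, 0, 0.2]},
  {"offset": [0, 0.0007, 0.08], "dr": [0, 0, 0.2]},
  {"offset": [0, 0.0007, 0.115], "dr": [0, 0, 0.2]},
  {"offset": [0, 0.0007, 0.14], "dr": [0, 0, 0.2]},
  {"offset": [0, 0.0007, 0.16], "dr": [0, 0, 0.2]},
  {"offset": [0, 0.0007, 0.175], "dr": [0, 0, 0.2]},
  {"offset": [0, 0.0007, 0.185], "dr": [0, 0, 0.2]},
  {"offset": [0, 0.0007, 0.19], "dr": [0, 0, 0.2]},
  {"offset": [0, 0.0007, 0.19], "dr": [0, 0, 0.2]},
])

```text
time_s: 2.52
position: [0.492, 0.1118, 0.0089]
tcp_rot: [[0.953, 0.303, -0.002], [0.303, -0.953, -0.0], [-0.002, -0.0, -1.0]]
force: [-0.7, 0.3, -0.1]
opening: 1.003
grasp_force: 0.0
```

Request:
servo_tool([
  {"offset": [0, 0, 0], "dr": [0, 0, 0]},
  {"offset": [0, 0, 0], "dr": [0, 0, 0]},
  {"offset": [0, 0, 0], "dr": [0, 0, 0]},
  {"offset": [0, 0, 0], "dr": [0, 0, 0]},
  {"offset": [0, 0, 0], "dr": [0, 0, 0]},
  {"offset": [0, 0, 0], "dr": [0, 0, 0]},
  {"offset": [0, 0, 0], "dr": [0, 0, 0]},
  {"offset": [0, 0, 0], "dr": [0, 0, 0]},
  {"offset": [0, 0, 0], "dr": [0, 0, 0]},
  {"offset": [0, 0, 0], "dr": [0, 0, 0]},
], gripper=1)

```text
time_s: 3.35
position: [0.4926, 0.1127, 0.0095]
tcp_rot: [[0.953, 0.304, -0.0], [0.304, -0.953, -0.0], [-0.0, -0.0, -1.0]]
force: [-0.2, 0.3, -0.6]
opening: 0.321
grasp_force: 0.0
```

```bash
python3 go.py .492,.114,.25,17.9
```

```text
t 3.35 p [0.4926 0.1127 0.0095] yaw 17.69 tilt [-0. -0.] F [-0.22  0.29 -0.61] open 0.321 gf 0.0
[-2.000e-04 -1.400e-03 -2.405e-01] dz -0.21
```

Request:
servo_tool([
  {"offset": [0, 0, 0], "dr": [0, 0, 0]},
  {"offset": [0, 0, 0], "dr": [0, 0, 0]},
  {"offset": [0, 0, 0], "dr": [0, 0, 0]},
  {"offset": [0, 0, 0], "dr": [0, 0, 0]},
])

```text
time_s: 3.68
position: [0.4926, 0.1127, 0.0095]
tcp_rot: [[0.953, 0.304, -0.0], [0.304, -0.953, 0.0], [-0.0, -0.0, -1.0]]
force: [0.7, 0.0, 0.5]
opening: 0.296
grasp_force: 30.0
```

```bash
python3 go.py .501,.297,.25,61.7
```

```text
t 3.68 p [0.4926 0.1127 0.0095] yaw 17.69 tilt [-0.01  0.  ] F [0.68 0.04 0.51] open 0.296 gf 30.0
[ 0.064  -0.173  -0.2405] dz -44.01
```

Request:
servo_tool([
  {"offset": [0, 0, -0.04], "dr": [0, 0, 0]},
  {"offset": [0, 0, -0.08], "dr": [0, 0, 0]},
  {"offset": [0, 0, -0.12], "dr": [0, 0, 0]},
  {"offset": [0, 0, -0.16], "dr": [0, 0, 0]},
  {"offset": [0, 0, -0.2], "dr": [0, 0, 0]},
  {"offset": [0, 0, -0.24], "dr": [0, 0, 0]},
  {"offset": [0.009, -0.026, -0.24], "dr": [0, 0, -7]},
  {"offset": [0.019, -0.052, -0.24], "dr": [0, 0, -14]},
  {"offset": [0.029, -0.078, -0.24], "dr": [0, 0, -21]},
  {"offset": [0.039, -0.104, -0.24], "dr": [0, 0, -28]},
  {"offset": [0.049, -0.13, -0.24], "dr": [0, 0, -35]},
  {"offset": [0.058, -0.156, -0.24], "dr": [0, 0, -40]},
  {"offset": [0.064, -0.173, -0.24], "dr": [0, 0, -44]},
  {"offset": [0.064, -0.173, -0.24], "dr": [0, 0, -44]},
  {"offset": [0.064, -0.173, -0.24], "dr": [0, 0, -44]},
  {"offset": [0.064, -0.173, -0.24], "dr": [0, 0, -44]},
  {"offset": [0.064, -0.173, -0.24], "dr": [0, 0, -44]},
])

```text
time_s: 5.1
position: [0.5008, 0.2958, 0.2493]
tcp_rot: [[0.476, 0.88, -0.001], [0.88, -0.476, -0.001], [-0.001, -0.0, -1.0]]
force: [-0.5, -0.0, -0.9]
opening: 0.298
grasp_force: 30.0
```

```bash
python3 - <<'E'
from m import *
from rig import viewer
out=[]
for n in("scene","top"):
    c=viewer.capture(n);pickle.dump(c,open(n+"1.pkl","wb"));im=c["color"][:,:,::-1]
    x,y=(290,85) if n=="scene" else (110,180)
    out.append(cv2.resize(im[y:y+90,x:x+80],(400,450),interpolation=cv2.INTER_CUBIC))
cv2.imwrite("pics/c2.png",np.hstack(out))
E
python3 go.py .501,.297,.2,61.7
```

```text
t 5.2 p [0.501  0.2958 0.2495] yaw 61.58 tilt [-0.03 -0.02] F [ 0.15  0.67 -1.61] open 0.3 gf 30.0
[ 0.0011 -0.0006  0.0495] dz -0.12
```

View pics/c2.png

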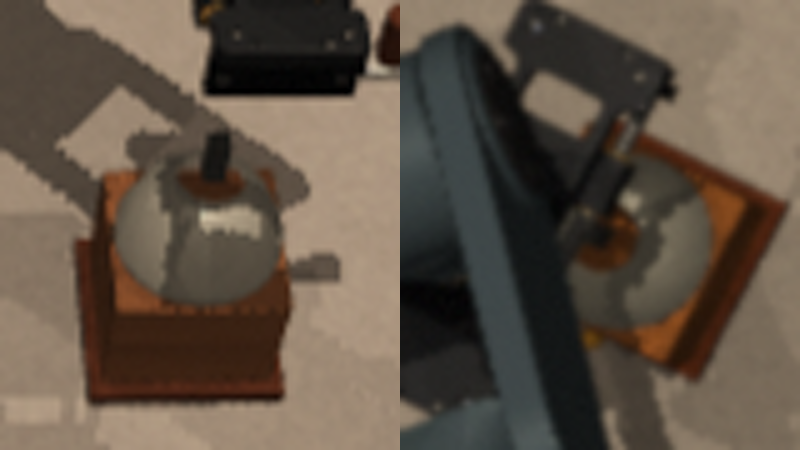

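The scene crop shows the knob and arm tip emerging right of the gripper at about (390,30). The hub itself is hidden by the gripper. I'll measure the knob to check the grip along the tool's x.

```bash
python3 - <<'E'
from m import *
np.set_printoptions(precision=4,suppress=True)
S0=pickle.load(open("scene.pkl","rb"));S=pickle.load(open("scene1.pkl","rb"))
T=pickle.load(open("top1.pkl","rb"))
def knob(c,sd,z):
    c=up(c);hh=cv2.cvtColor(c["color"],cv2.COLOR_RGB2HSV);m=(hh[:,:,1]>130)&(hh[:,:,2]<160)
    b=blob(m,np.array(sd)*4.);x,y,w,h=cv2.boundingRect(b);M=cv2.moments(b);u=(M["m10"]/M["m00"],M["m01"]/M["m00"])
    print(np.array([x,y,w,h])/4,np.array(u)/4,ray(c,u,z))
knob(S0,(294.4,183),.026);knob(S,(370,91),.2398+.026)
out=[cv2.resize(c["color"][y:y+60,x:x+80,::-1],(400,300),interpolation=cv2.INTER_CUBIC) for c,x,y in((S,340,65),(T,90,150))]
cv2.imwrite("pics/c3.png",np.hstack(out))
E
```

```text
[291.75 178.5    6.     9.5 ] [294.5107 182.9038] [[0.5719 0.14   0.026 ]]
[366.    86.     8.5   11.75] [369.9652  91.7138] [[0.5405 0.3696 0.2658]]
```

View pics/c3.png

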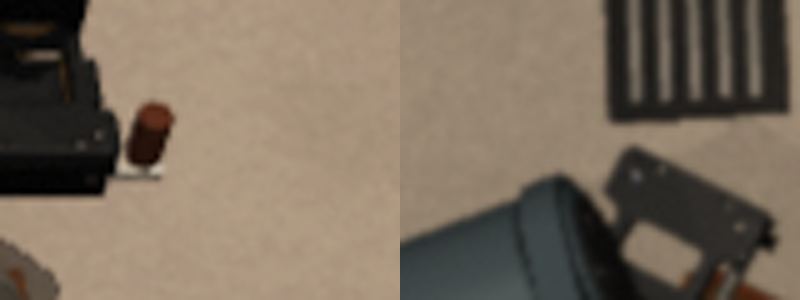

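The knob at crop (150,135) puts the bore within about 1 mm of the TCP along tool x and in line with the axle. I'll go down slowly.

Request:
servo_tool([
  {"offset": [0, 0, 0.02], "dr": [0, 0, 0]},
  {"offset": [0, 0, 0.038], "dr": [0, 0, 0]},
  {"offset": [0, 0, 0.05], "dr": [0, 0, 0]},
  {"offset": [0, 0, 0.054], "dr": [0, 0, 0]},
  {"offset": [0, 0, 0.056], "dr": [0, 0, 0]},
  {"offset": [0, 0, 0.058], "dr": [0, 0, 0]},
  {"offset": [0, 0, 0.06], "dr": [0, 0, 0]},
  {"offset": [0, 0, 0.062], "dr": [0, 0, 0]},
  {"offset": [0, 0, 0.062], "dr": [0, 0, 0]},
  {"offset": [0, 0, 0.062], "dr": [0, 0, 0]},
])

```text
time_s: 6.03
position: [0.5012, 0.297, 0.1879]
tcp_rot: [[0.474, 0.88, 0.001], [0.88, -0.474, 0.0], [0.0, 0.0, -1.0]]
force: [-0.1, 0.5, -1.2]
opening: 0.298
grasp_force: 30.0
```

Request:
servo_tool([
  {"offset": [0, 0, 0.002], "dr": [0, 0, 0]},
  {"offset": [0, 0, 0.004], "dr": [0, 0, 0]},
  {"offset": [0, 0, 0.006], "dr": [0, 0, 0]},
  {"offset": [0, 0, 0.008], "dr": [0, 0, 0]},
  {"offset": [0, 0, 0.01], "dr": [0, 0, 0]},
  {"offset": [0, 0, 0.01], "dr": [0, 0, 0]},
])

```text
time_s: 6.53
position: [0.5007, 0.2968, 0.177]
tcp_rot: [[0.474, 0.88, -0.001], [0.88, -0.474, -0.0], [-0.001, -0.001, -1.0]]
force: [0.1, -0.3, -0.9]
opening: 0.295
grasp_force: 30.0
```

```bash
python3 go.py .501,.297,.16,61.7
```

```text
t 6.53 p [0.5007 0.2968 0.177 ] yaw 61.69 tilt [-0.06 -0.02] F [ 0.06 -0.32 -0.9 ] open 0.295 gf 30.0
[0.0003 0.0002 0.017 ] dz -0.01
```

Free of force, well onto the axle. On down to the collar.

Request:
servo_tool([
  {"offset": [0, 0, 0.003], "dr": [0, 0, 0]},
  {"offset": [0, 0, 0.006], "dr": [0, 0, 0]},
  {"offset": [0, 0, 0.009], "dr": [0, 0, 0]},
  {"offset": [0, 0, 0.012], "dr": [0, 0, 0]},
  {"offset": [0, 0, 0.014], "dr": [0, 0, 0]},
  {"offset": [0, 0, 0.016], "dr": [0, 0, 0]},
  {"offset": [0, 0, 0.017], "dr": [0, 0, 0]},
  {"offset": [0, 0, 0.0175], "dr": [0, 0, 0]},
  {"offset": [0, 0, 0.0175], "dr": [0, 0, 0]},
])

```text
time_s: 7.28
position: [0.501, 0.297, 0.1599]
tcp_rot: [[0.474, 0.88, -0.0], [0.88, -0.474, -0.0], [-0.0, -0.0, -1.0]]
force: [-0.1, -1.0, -1.1]
opening: 0.296
grasp_force: 30.0
```

Request:
servo_tool([
  {"offset": [0, 0, 0.001], "dr": [0, 0, 0]},
  {"offset": [0, 0, 0.0015], "dr": [0, 0, 0]},
  {"offset": [0, 0, 0.0015], "dr": [0, 0, 0]},
])

```text
time_s: 7.53
position: [0.5012, 0.2971, 0.1595]
tcp_rot: [[0.474, 0.88, 0.001], [0.88, -0.474, 0.0], [0.001, 0.001, -1.0]]
force: [-0.5, -0.3, 4.5]
opening: 0.295
grasp_force: 30.0
```

Request:
servo_tool([
  {"offset": [0, 0, 0], "dr": [0, 0, 0]},
  {"offset": [0, 0, 0], "dr": [0, 0, 0]},
  {"offset": [0, 0, 0], "dr": [0, 0, 0]},
  {"offset": [0, 0, 0], "dr": [0, 0, 0]},
  {"offset": [0, 0, 0], "dr": [0, 0, 0]},
  {"offset": [0, 0, 0], "dr": [0, 0, 0]},
  {"offset": [0, 0, 0], "dr": [0, 0, 0]},
  {"offset": [0, 0, 0], "dr": [0, 0, 0]},
], gripper=-1)

```text
time_s: 8.2
position: [0.5011, 0.2969, 0.1585]
tcp_rot: [[0.474, 0.88, 0.0], [0.88, -0.474, 0.0], [0.0, 0.0, -1.0]]
force: [0.2, 0.3, 0.4]
opening: 0.819
grasp_force: 0.0
```

Request:
servo_tool([
  {"offset": [0, 0, -0.02], "dr": [0, 0, 0]},
  {"offset": [0, 0, -0.05], "dr": [0, 0, 0]},
  {"offset": [0, 0, -0.09], "dr": [0, 0, 0]},
  {"offset": [0, 0, -0.12], "dr": [0, 0, 0]},
  {"offset": [0, 0, -0.12], "dr": [0, 0, 0]},
  {"offset": [0, 0, -0.12], "dr": [0, 0, 0]},
])

```text
time_s: 8.7
position: [0.5022, 0.2974, 0.2809]
tcp_rot: [[0.474, 0.88, 0.005], [0.88, -0.474, 0.002], [0.004, 0.004, -1.0]]
force: [-0.8, -0.9, 0.1]
opening: 0.999
grasp_force: 0.0
```

```bash
python3 go.py .5085,-.0348,.2,11.3 .5085,-.0348,.14,11.3
```

```text
t 8.7 p [0.5022 0.2974 0.2809] yaw 61.7 tilt [0.29 0.1 ] F [-0.79 -0.87  0.06] open 0.999 gf 0.0
[-0.2898  0.1628  0.0804] dz 50.4
[-0.2901  0.1626  0.1404] dz 50.4
```

Request:
servo_tool([
  {"offset": [-0.036, 0.02, 0], "dr": [0, 0, 6.3]},
  {"offset": [-0.072, 0.04, 0], "dr": [0, 0, 12.6]},
  {"offset": [-0.108, 0.06, 0], "dr": [0, 0, 18.9]},
  {"offset": [-0.144, 0.08, 0], "dr": [0, 0, 25.2]},
  {"offset": [-0.18, 0.1, 0.01], "dr": [0, 0, 31.5]},
  {"offset": [-0.216, 0.12, 0.03], "dr": [0, 0, 37.8]},
  {"offset": [-0.252, 0.14, 0.06], "dr": [0, 0, 44.1]},
  {"offset": [-0.29, 0.163, 0.08], "dr": [0, 0, 50.4]},
  {"offset": [-0.29, 0.163, 0.08], "dr": [0, 0, 50.4]},
  {"offset": [-0.29, 0.163, 0.08], "dr": [0, 0, 50.4]},
  {"offset": [-0.29, 0.163, 0.08], "dr": [0, 0, 50.4]},
  {"offset": [-0.29, 0.163, 0.08], "dr": [0, 0, 50.4]},
])

```text
time_s: 9.7
position: [0.5063, -0.0349, 0.1979]
tcp_rot: [[0.981, 0.196, -0.002], [0.196, -0.981, 0.001], [-0.002, -0.001, -1.0]]
force: [0.1, -0.5, -0.0]
opening: 1.0
grasp_force: 0.0
```

```bash
python3 - <<'E'
from m import *
from rig import viewer
out=[]
for n in("scene","top"):
    c=viewer.capture(n);pickle.dump(c,open(n+"2.pkl","wb"));im=c["color"][:,:,::-1]
    x,y=(290,85) if n=="scene" else (110,180)
    out.append(cv2.resize(im[y:y+90,x:x+80],(400,450),interpolation=cv2.INTER_CUBIC))
cv2.imwrite("pics/c4.png",np.hstack(out))
E
python3 go.py .5085,-.0348,.04,11.3
```

```text
t 9.8 p [ 0.5069 -0.0344  0.1988] yaw 11.39 tilt [0.01 0.02] F [ 0.15 -1.28  0.42] open 1.0 gf 0.0
[0.0015 0.0008 0.1588] dz 0.09
```

View pics/c4.png

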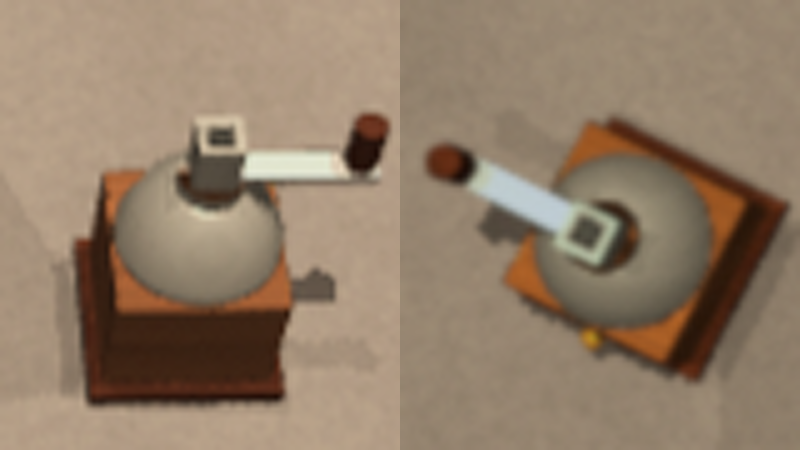

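The crank's hub sits down on the collar in both views, square with the axle, at crop (215,150) in scene and (588,232) in top. Next is the left tin.

Request:
servo_tool([
  {"offset": [0.0015, 0.0008, 0.04], "dr": [0, 0, 0]},
  {"offset": [0.0015, 0.0008, 0.08], "dr": [0, 0, 0]},
  {"offset": [0.0015, 0.0008, 0.115], "dr": [0, 0, 0]},
  {"offset": [0.0015, 0.0008, 0.14], "dr": [0, 0, 0]},
  {"offset": [0.0015, 0.0008, 0.155], "dr": [0, 0, 0]},
  {"offset": [0.0015, 0.0008, 0.159], "dr": [0, 0, 0]},
  {"offset": [0.0015, 0.0008, 0.159], "dr": [0, 0, 0]},
  {"offset": [0.0015, 0.0008, 0.159], "dr": [0, 0, 0]},
])

```text
time_s: 10.47
position: [0.5095, -0.0356, 0.0404]
tcp_rot: [[0.98, 0.197, 0.002], [0.197, -0.98, -0.0], [0.002, 0.001, -1.0]]
force: [0.4, 0.5, 0.6]
opening: 1.0
grasp_force: 0.0
```

Request:
servo_tool([
  {"offset": [0, 0, 0], "dr": [0, 0, 0]},
  {"offset": [0, 0, 0], "dr": [0, 0, 0]},
  {"offset": [0, 0, 0], "dr": [0, 0, 0]},
  {"offset": [0, 0, 0], "dr": [0, 0, 0]},
  {"offset": [0, 0, 0], "dr": [0, 0, 0]},
  {"offset": [0, 0, 0], "dr": [0, 0, 0]},
  {"offset": [0, 0, 0], "dr": [0, 0, 0]},
  {"offset": [0, 0, 0], "dr": [0, 0, 0]},
  {"offset": [0, 0, 0], "dr": [0, 0, 0]},
  {"offset": [0, 0, 0], "dr": [0, 0, 0]},
], gripper=1)

```text
time_s: 11.3
position: [0.5085, -0.0358, 0.0401]
tcp_rot: [[0.981, 0.195, 0.0], [0.195, -0.981, 0.001], [0.0, -0.001, -1.0]]
force: [-0.0, 3.3, 5.9]
opening: 0.684
grasp_force: 30.0
```

Request:
servo_tool([
  {"offset": [0, 0, -0.01], "dr": [0, 0, 0]},
  {"offset": [0, 0, -0.025], "dr": [0, 0, 0]},
  {"offset": [0, 0, -0.04], "dr": [0, 0, 0]},
  {"offset": [0, 0, -0.05], "dr": [0, 0, 0]},
  {"offset": [0, 0, -0.05], "dr": [0, 0, 0]},
  {"offset": [0, 0, -0.05], "dr": [0, 0, 0]},
  {"offset": [0, 0, -0.05], "dr": [0, 0, 0]},
  {"offset": [0, 0, -0.05], "dr": [0, 0, 0]},
  {"offset": [0, 0, -0.05], "dr": [0, 0, 0]},
  {"offset": [0, 0, -0.05], "dr": [0, 0, 0]},
])

```text
time_s: 12.13
position: [0.5082, -0.0361, 0.0889]
tcp_rot: [[0.981, 0.196, -0.001], [0.196, -0.981, 0.0], [-0.001, -0.001, -1.0]]
force: [0.3, 0.1, -6.2]
opening: 0.685
grasp_force: 30.0
```

```bash
cat > weigh.py <<'E'
from rig import bot,viewer
import numpy as np
f=[]
for i in range(10): viewer.capture("top");s=bot.read_state();f.append(np.r_[s["force"],s["tau"][1:3]])
print("mean F,tau",np.mean(f,0).round(2),"sd",np.std(f,0).round(2),s["position"].round(4),s["opening"],s["time_s"])
E
python3 weigh.py
```

```text
mean F,tau [ 2.600e-01  2.000e-02 -6.390e+00 -4.149e+01 -1.069e+01] sd [0.53 0.52 0.44 0.01 0.02] [ 0.5086 -0.0361  0.0896] 0.6872840078097951 12.6333
```

The left tin weighs about 6.2 N, so it is probably the heaviest. I'll set it down.

Request:
servo_tool([
  {"offset": [0, 0, 0.015], "dr": [0, 0, 0]},
  {"offset": [0, 0, 0.03], "dr": [0, 0, 0]},
  {"offset": [0, 0, 0.04], "dr": [0, 0, 0]},
  {"offset": [0, 0, 0.046], "dr": [0, 0, 0]},
  {"offset": [0, 0, 0.049], "dr": [0, 0, 0]},
  {"offset": [0, 0, 0.05], "dr": [0, 0, 0]},
  {"offset": [0, 0, 0.05], "dr": [0, 0, 0]},
  {"offset": [0, 0, 0.05], "dr": [0, 0, 0]},
])

```text
time_s: 13.3
position: [0.5086, -0.0361, 0.0401]
tcp_rot: [[0.981, 0.196, 0.0], [0.196, -0.981, 0.0], [0.0, -0.0, -1.0]]
force: [-2.2, 0.6, -1.9]
opening: 0.682
grasp_force: 30.0
```

Request:
servo_tool([
  {"offset": [0, 0, 0], "dr": [0, 0, 0]},
  {"offset": [0, 0, 0], "dr": [0, 0, 0]},
  {"offset": [0, 0, 0], "dr": [0, 0, 0]},
  {"offset": [0, 0, 0], "dr": [0, 0, 0]},
  {"offset": [0, 0, 0], "dr": [0, 0, 0]},
  {"offset": [0, 0, 0], "dr": [0, 0, 0]},
  {"offset": [0, 0, 0], "dr": [0, 0, 0]},
], gripper=-1)

```text
time_s: 13.88
position: [0.5087, -0.0362, 0.0396]
tcp_rot: [[0.981, 0.196, 0.0], [0.196, -0.981, -0.0], [0.0, 0.0, -1.0]]
force: [-0.2, -0.2, -0.4]
opening: 0.993
grasp_force: 0.0
```

Request:
servo_tool([
  {"offset": [0, 0, -0.02], "dr": [0, 0, 0]},
  {"offset": [0, 0, -0.05], "dr": [0, 0, 0]},
  {"offset": [0, 0, -0.09], "dr": [0, 0, 0]},
  {"offset": [0, 0, -0.12], "dr": [0, 0, 0]},
  {"offset": [0, 0, -0.12], "dr": [0, 0, 0]},
  {"offset": [0, 0, -0.12], "dr": [0, 0, 0]},
])

```text
time_s: 14.38
position: [0.5099, -0.0365, 0.1614]
tcp_rot: [[0.981, 0.196, 0.005], [0.196, -0.981, -0.001], [0.004, 0.002, -1.0]]
force: [0.7, -0.4, -0.7]
opening: 1.001
grasp_force: 0.0
```

```bash
python3 go.py .5325,-.199,.16,16.1 .5325,-.199,.04,16.1
```

```text
t 14.38 p [ 0.5099 -0.0365  0.1614] yaw 11.3 tilt [ 0.27 -0.08] F [ 0.66 -0.4  -0.72] open 1.001 gf 0.0
[-0.0097  0.1638  0.0017] dz -4.8
[-0.0102  0.1635  0.1217] dz -4.8
```

Request:
servo_tool([
  {"offset": [-0.002, 0.04, 0], "dr": [0, 0, -1.2]},
  {"offset": [-0.004, 0.08, 0], "dr": [0, 0, -2.4]},
  {"offset": [-0.006, 0.12, 0], "dr": [0, 0, -3.6]},
  {"offset": [-0.0085, 0.164, 0], "dr": [0, 0, -4.8]},
  {"offset": [-0.0085, 0.164, 0], "dr": [0, 0, -4.8]},
  {"offset": [-0.0085, 0.164, 0], "dr": [0, 0, -4.8]},
  {"offset": [-0.0085, 0.164, 0], "dr": [0, 0, -4.8]},
  {"offset": [-0.0085, 0.164, 0.03], "dr": [0, 0, -4.8]},
  {"offset": [-0.0085, 0.164, 0.065], "dr": [0, 0, -4.8]},
  {"offset": [-0.0085, 0.164, 0.095], "dr": [0, 0, -4.8]},
  {"offset": [-0.0085, 0.164, 0.113], "dr": [0, 0, -4.8]},
  {"offset": [-0.0085, 0.164, 0.12], "dr": [0, 0, -4.8]},
  {"offset": [-0.0085, 0.164, 0.12], "dr": [0, 0, -4.8]},
  {"offset": [-0.0085, 0.164, 0.12], "dr": [0, 0, -4.8]},
])

```text
time_s: 15.55
position: [0.5324, -0.1975, 0.0396]
tcp_rot: [[0.96, 0.278, -0.001], [0.278, -0.96, 0.001], [-0.0, -0.001, -1.0]]
force: [0.5, -0.9, -0.4]
opening: 1.004
grasp_force: 0.0
```

Request:
servo_tool([
  {"offset": [0, 0, 0], "dr": [0, 0, 0]},
  {"offset": [0, 0, 0], "dr": [0, 0, 0]},
  {"offset": [0, 0, 0], "dr": [0, 0, 0]},
  {"offset": [0, 0, 0], "dr": [0, 0, 0]},
  {"offset": [0, 0, 0], "dr": [0, 0, 0]},
  {"offset": [0, 0, 0], "dr": [0, 0, 0]},
  {"offset": [0, 0, 0], "dr": [0, 0, 0]},
  {"offset": [0, 0, 0], "dr": [0, 0, 0]},
  {"offset": [0, 0, 0], "dr": [0, 0, 0]},
  {"offset": [0, 0, 0], "dr": [0, 0, 0]},
], gripper=1)

```text
time_s: 16.38
position: [0.5327, -0.1989, 0.0402]
tcp_rot: [[0.961, 0.277, 0.001], [0.277, -0.961, -0.0], [0.001, 0.001, -1.0]]
force: [-0.7, -0.2, 5.4]
opening: 0.684
grasp_force: 30.0
```

Request:
servo_tool([
  {"offset": [0, 0, -0.01], "dr": [0, 0, 0]},
  {"offset": [0, 0, -0.025], "dr": [0, 0, 0]},
  {"offset": [0, 0, -0.04], "dr": [0, 0, 0]},
  {"offset": [0, 0, -0.05], "dr": [0, 0, 0]},
  {"offset": [0, 0, -0.05], "dr": [0, 0, 0]},
  {"offset": [0, 0, -0.05], "dr": [0, 0, 0]},
  {"offset": [0, 0, -0.05], "dr": [0, 0, 0]},
  {"offset": [0, 0, -0.05], "dr": [0, 0, 0]},
  {"offset": [0, 0, -0.05], "dr": [0, 0, 0]},
  {"offset": [0, 0, -0.05], "dr": [0, 0, 0]},
])

```text
time_s: 17.22
position: [0.532, -0.1984, 0.0888]
tcp_rot: [[0.961, 0.277, -0.001], [0.277, -0.961, 0.001], [-0.001, -0.001, -1.0]]
force: [0.5, 0.1, -1.9]
opening: 0.684
grasp_force: 30.0
```

```bash
python3 weigh.py
```

```text
mean F,tau [ -0.08  -0.06  -3.27 -44.27 -12.13] sd [0.38 0.26 0.51 0.02 0.02] [ 0.5324 -0.1986  0.0896] 0.686642568240683 17.7167
```

The middle tin weighs about 3.0 N, lighter than the left. I'll set it down and go to the right one.

Request:
servo_tool([
  {"offset": [0, 0, 0.015], "dr": [0, 0, 0]},
  {"offset": [0, 0, 0.03], "dr": [0, 0, 0]},
  {"offset": [0, 0, 0.04], "dr": [0, 0, 0]},
  {"offset": [0, 0, 0.046], "dr": [0, 0, 0]},
  {"offset": [0, 0, 0.049], "dr": [0, 0, 0]},
  {"offset": [0, 0, 0.05], "dr": [0, 0, 0]},
  {"offset": [0, 0, 0.05], "dr": [0, 0, 0]},
  {"offset": [0, 0, 0.05], "dr": [0, 0, 0]},
])

```text
time_s: 18.38
position: [0.5324, -0.1986, 0.0402]
tcp_rot: [[0.961, 0.277, 0.0], [0.277, -0.961, -0.0], [0.0, 0.0, -1.0]]
force: [-1.0, 0.6, 1.7]
opening: 0.691
grasp_force: 30.0
```

Request:
servo_tool([
  {"offset": [0, 0, 0], "dr": [0, 0, 0]},
  {"offset": [0, 0, 0], "dr": [0, 0, 0]},
  {"offset": [0, 0, 0], "dr": [0, 0, 0]},
  {"offset": [0, 0, 0], "dr": [0, 0, 0]},
  {"offset": [0, 0, 0], "dr": [0, 0, 0]},
  {"offset": [0, 0, 0], "dr": [0, 0, 0]},
  {"offset": [0, 0, 0], "dr": [0, 0, 0]},
], gripper=-1)

```text
time_s: 18.97
position: [0.5325, -0.1987, 0.0395]
tcp_rot: [[0.961, 0.277, 0.0], [0.277, -0.961, -0.0], [0.0, 0.0, -1.0]]
force: [0.9, 0.1, -0.2]
opening: 0.992
grasp_force: 0.0
```

Request:
servo_tool([
  {"offset": [0, 0, -0.02], "dr": [0, 0, 0]},
  {"offset": [0, 0, -0.05], "dr": [0, 0, 0]},
  {"offset": [0, 0, -0.09], "dr": [0, 0, 0]},
  {"offset": [0, 0, -0.12], "dr": [0, 0, 0]},
  {"offset": [0, 0, -0.12], "dr": [0, 0, 0]},
  {"offset": [0, 0, -0.12], "dr": [0, 0, 0]},
  {"offset": [0, 0, -0.12], "dr": [0, 0, 0]},
])

```text
time_s: 19.55
position: [0.5318, -0.1983, 0.1591]
tcp_rot: [[0.961, 0.277, -0.001], [0.277, -0.961, 0.001], [-0.001, -0.001, -1.0]]
force: [-0.4, -0.2, 0.4]
opening: 1.001
grasp_force: 0.0
```

```bash
python3 go.py .566,-.3303,.16,-22.8 .566,-.3303,.04,-22.8
```

```text
t 19.55 p [ 0.5318 -0.1983  0.1591] yaw 16.09 tilt [-0.06  0.04] F [-0.45 -0.21  0.44] open 1.001 gf 0.0
[-0.0037  0.1364 -0.001 ] dz 38.89
[-0.0036  0.1365  0.119 ] dz 38.89
```

Request:
servo_tool([
  {"offset": [-0.001, 0.025, 0], "dr": [0, 0, 6.5]},
  {"offset": [-0.001, 0.05, 0], "dr": [0, 0, 13]},
  {"offset": [-0.002, 0.075, 0], "dr": [0, 0, 19.5]},
  {"offset": [-0.003, 0.1, 0], "dr": [0, 0, 26]},
  {"offset": [-0.004, 0.12, 0], "dr": [0, 0, 32.5]},
  {"offset": [-0.004, 0.1363, 0], "dr": [0, 0, 38.9]},
  {"offset": [-0.004, 0.1363, 0], "dr": [0, 0, 38.9]},
  {"offset": [-0.004, 0.1363, 0], "dr": [0, 0, 38.9]},
  {"offset": [-0.004, 0.1363, 0], "dr": [0, 0, 38.9]},
  {"offset": [-0.004, 0.1363, 0.03], "dr": [0, 0, 38.9]},
  {"offset": [-0.004, 0.1363, 0.065], "dr": [0, 0, 38.9]},
  {"offset": [-0.004, 0.1363, 0.095], "dr": [0, 0, 38.9]},
  {"offset": [-0.004, 0.1363, 0.113], "dr": [0, 0, 38.9]},
  {"offset": [-0.004, 0.1363, 0.12], "dr": [0, 0, 38.9]},
  {"offset": [-0.004, 0.1363, 0.12], "dr": [0, 0, 38.9]},
  {"offset": [-0.004, 0.1363, 0.12], "dr": [0, 0, 38.9]},
])

```text
time_s: 20.88
position: [0.5666, -0.3301, 0.0399]
tcp_rot: [[0.922, -0.386, 0.0], [-0.386, -0.922, 0.0], [-0.0, -0.0, -1.0]]
force: [-0.1, 0.3, 0.6]
opening: 0.998
grasp_force: 0.0
```

Request:
servo_tool([
  {"offset": [0, 0, 0], "dr": [0, 0, 0]},
  {"offset": [0, 0, 0], "dr": [0, 0, 0]},
  {"offset": [0, 0, 0], "dr": [0, 0, 0]},
  {"offset": [0, 0, 0], "dr": [0, 0, 0]},
  {"offset": [0, 0, 0], "dr": [0, 0, 0]},
  {"offset": [0, 0, 0], "dr": [0, 0, 0]},
  {"offset": [0, 0, 0], "dr": [0, 0, 0]},
  {"offset": [0, 0, 0], "dr": [0, 0, 0]},
  {"offset": [0, 0, 0], "dr": [0, 0, 0]},
  {"offset": [0, 0, 0], "dr": [0, 0, 0]},
], gripper=1)

```text
time_s: 21.72
position: [0.5666, -0.331, 0.0403]
tcp_rot: [[0.922, -0.388, 0.001], [-0.388, -0.922, -0.001], [0.001, 0.0, -1.0]]
force: [-1.4, 0.4, 5.5]
opening: 0.689
grasp_force: 30.0
```

Request:
servo_tool([
  {"offset": [0, 0, -0.01], "dr": [0, 0, 0]},
  {"offset": [0, 0, -0.025], "dr": [0, 0, 0]},
  {"offset": [0, 0, -0.04], "dr": [0, 0, 0]},
  {"offset": [0, 0, -0.05], "dr": [0, 0, 0]},
  {"offset": [0, 0, -0.05], "dr": [0, 0, 0]},
  {"offset": [0, 0, -0.05], "dr": [0, 0, 0]},
  {"offset": [0, 0, -0.05], "dr": [0, 0, 0]},
  {"offset": [0, 0, -0.05], "dr": [0, 0, 0]},
  {"offset": [0, 0, -0.05], "dr": [0, 0, 0]},
  {"offset": [0, 0, -0.05], "dr": [0, 0, 0]},
])

```text
time_s: 22.55
position: [0.566, -0.3304, 0.0887]
tcp_rot: [[0.922, -0.388, -0.001], [-0.388, -0.922, 0.001], [-0.001, -0.0, -1.0]]
force: [0.3, 0.3, -1.8]
opening: 0.694
grasp_force: 30.0
```

```bash
python3 weigh.py
```

```text
mean F,tau [-1.100e-01 -4.000e-02 -1.680e+00 -5.005e+01 -1.466e+01] sd [0.49 0.6  0.54 0.02 0.02] [ 0.5663 -0.3308  0.0896] 0.6834139899685193 23.05
```

The right tin weighs about 1.6 N, so the left one is heaviest. I'll set the right one down and go back to the left.

Request:
servo_tool([
  {"offset": [0, 0, 0.015], "dr": [0, 0, 0]},
  {"offset": [0, 0, 0.03], "dr": [0, 0, 0]},
  {"offset": [0, 0, 0.04], "dr": [0, 0, 0]},
  {"offset": [0, 0, 0.046], "dr": [0, 0, 0]},
  {"offset": [0, 0, 0.049], "dr": [0, 0, 0]},
  {"offset": [0, 0, 0.05], "dr": [0, 0, 0]},
  {"offset": [0, 0, 0.05], "dr": [0, 0, 0]},
  {"offset": [0, 0, 0.05], "dr": [0, 0, 0]},
])

```text
time_s: 23.72
position: [0.5666, -0.3309, 0.0402]
tcp_rot: [[0.922, -0.388, 0.001], [-0.388, -0.922, -0.0], [0.001, 0.0, -1.0]]
force: [-0.6, 1.7, 2.2]
opening: 0.686
grasp_force: 30.0
```

Request:
servo_tool([
  {"offset": [0, 0, 0], "dr": [0, 0, 0]},
  {"offset": [0, 0, 0], "dr": [0, 0, 0]},
  {"offset": [0, 0, 0], "dr": [0, 0, 0]},
  {"offset": [0, 0, 0], "dr": [0, 0, 0]},
  {"offset": [0, 0, 0], "dr": [0, 0, 0]},
  {"offset": [0, 0, 0], "dr": [0, 0, 0]},
  {"offset": [0, 0, 0], "dr": [0, 0, 0]},
], gripper=-1)

```text
time_s: 24.3
position: [0.5664, -0.3308, 0.0395]
tcp_rot: [[0.922, -0.388, 0.0], [-0.388, -0.922, -0.0], [0.0, 0.0, -1.0]]
force: [-0.6, 0.6, 0.2]
opening: 0.99
grasp_force: 0.0
```

Request:
servo_tool([
  {"offset": [0, 0, -0.02], "dr": [0, 0, 0]},
  {"offset": [0, 0, -0.05], "dr": [0, 0, 0]},
  {"offset": [0, 0, -0.09], "dr": [0, 0, 0]},
  {"offset": [0, 0, -0.12], "dr": [0, 0, 0]},
  {"offset": [0, 0, -0.12], "dr": [0, 0, 0]},
  {"offset": [0, 0, -0.12], "dr": [0, 0, 0]},
  {"offset": [0, 0, -0.12], "dr": [0, 0, 0]},
])

```text
time_s: 24.88
position: [0.5658, -0.3303, 0.1591]
tcp_rot: [[0.922, -0.388, -0.001], [-0.388, -0.922, 0.001], [-0.001, -0.0, -1.0]]
force: [-0.2, 0.1, 0.0]
opening: 1.001
grasp_force: 0.0
```

```bash
python3 go.py .5086,-.0361,.16,11.3 .5086,-.0361,.04,11.3
```

```text
t 24.88 p [ 0.5658 -0.3303  0.1591] yaw -22.81 tilt [-0.05  0.04] F [-0.23  0.06  0.05] open 1.001 gf 0.0
[-0.1668 -0.249  -0.0006] dz -34.11
[-0.1666 -0.2489  0.1194] dz -34.11
```

Request:
servo_tool([
  {"offset": [-0.021, -0.031, 0], "dr": [0, 0, -4.3]},
  {"offset": [-0.042, -0.062, 0], "dr": [0, 0, -8.6]},
  {"offset": [-0.063, -0.093, 0], "dr": [0, 0, -12.9]},
  {"offset": [-0.084, -0.124, 0], "dr": [0, 0, -17.2]},
  {"offset": [-0.105, -0.155, 0], "dr": [0, 0, -21.5]},
  {"offset": [-0.126, -0.186, 0], "dr": [0, 0, -25.8]},
  {"offset": [-0.147, -0.22, 0], "dr": [0, 0, -30]},
  {"offset": [-0.167, -0.249, 0], "dr": [0, 0, -34.1]},
  {"offset": [-0.167, -0.249, 0], "dr": [0, 0, -34.1]},
  {"offset": [-0.167, -0.249, 0], "dr": [0, 0, -34.1]},
  {"offset": [-0.167, -0.249, 0], "dr": [0, 0, -34.1]},
  {"offset": [-0.167, -0.249, 0.03], "dr": [0, 0, -34.1]},
  {"offset": [-0.167, -0.249, 0.065], "dr": [0, 0, -34.1]},
  {"offset": [-0.167, -0.249, 0.095], "dr": [0, 0, -34.1]},
  {"offset": [-0.167, -0.249, 0.113], "dr": [0, 0, -34.1]},
  {"offset": [-0.167, -0.249, 0.12], "dr": [0, 0, -34.1]},
  {"offset": [-0.167, -0.249, 0.12], "dr": [0, 0, -34.1]},
  {"offset": [-0.167, -0.249, 0.12], "dr": [0, 0, -34.1]},
])

```text
time_s: 26.38
position: [0.5094, -0.0375, 0.0394]
tcp_rot: [[0.981, 0.194, 0.0], [0.194, -0.981, -0.0], [0.0, 0.0, -1.0]]
force: [1.1, -0.7, 0.4]
opening: 1.001
grasp_force: 0.0
```

Request:
servo_tool([
  {"offset": [0, 0, 0], "dr": [0, 0, 0]},
  {"offset": [0, 0, 0], "dr": [0, 0, 0]},
  {"offset": [0, 0, 0], "dr": [0, 0, 0]},
  {"offset": [0, 0, 0], "dr": [0, 0, 0]},
  {"offset": [0, 0, 0], "dr": [0, 0, 0]},
  {"offset": [0, 0, 0], "dr": [0, 0, 0]},
  {"offset": [0, 0, 0], "dr": [0, 0, 0]},
  {"offset": [0, 0, 0], "dr": [0, 0, 0]},
  {"offset": [0, 0, 0], "dr": [0, 0, 0]},
  {"offset": [0, 0, 0], "dr": [0, 0, 0]},
], gripper=1)

```text
time_s: 27.22
position: [0.5092, -0.0363, 0.0402]
tcp_rot: [[0.981, 0.196, 0.001], [0.196, -0.981, -0.0], [0.001, 0.0, -1.0]]
force: [0.1, -0.0, 6.5]
opening: 0.682
grasp_force: 30.0
```

Request:
servo_tool([
  {"offset": [0, 0, -0.01], "dr": [0, 0, 0]},
  {"offset": [0, 0, -0.03], "dr": [0, 0, 0]},
  {"offset": [0, 0, -0.055], "dr": [0, 0, 0]},
  {"offset": [0, 0, -0.08], "dr": [0, 0, 0]},
  {"offset": [0, 0, -0.105], "dr": [0, 0, 0]},
  {"offset": [0, 0, -0.13], "dr": [0, 0, 0]},
  {"offset": [0, 0, -0.155], "dr": [0, 0, 0]},
  {"offset": [0, 0, -0.18], "dr": [0, 0, 0]},
  {"offset": [0, 0, -0.205], "dr": [0, 0, 0]},
  {"offset": [0, 0, -0.225], "dr": [0, 0, 0]},
  {"offset": [0, 0, -0.235], "dr": [0, 0, 0]},
  {"offset": [0, 0, -0.24], "dr": [0, 0, 0]},
  {"offset": [0, 0, -0.24], "dr": [0, 0, 0]},
  {"offset": [0, 0, -0.24], "dr": [0, 0, 0]},
  {"offset": [0, 0, -0.24], "dr": [0, 0, 0]},
  {"offset": [0, 0, -0.24], "dr": [0, 0, 0]},
  {"offset": [0, 0, -0.24], "dr": [0, 0, 0]},
  {"offset": [0, 0, -0.24], "dr": [0, 0, 0]},
])

```text
time_s: 28.72
position: [0.5086, -0.0364, 0.2788]
tcp_rot: [[0.981, 0.196, -0.002], [0.196, -0.981, 0.0], [-0.001, -0.001, -1.0]]
force: [-0.2, -0.1, -5.6]
opening: 0.69
grasp_force: 30.0
```

```bash
python3 weigh.py; python3 - <<'E'
from m import *
from rig import viewer
cv2.imwrite("pics/end.png",np.hstack([cv2.resize(viewer.capture(n)["color"][:,:,::-1],(400,300),interpolation=cv2.INTER_AREA) for n in("scene","top")]))
E
```

```text
mean F,tau [ -0.08  -0.14  -6.08 -36.56 -19.88] sd [0.63 0.34 0.53 0.01 0.03] [ 0.5089 -0.0365  0.2796] 0.6822863154128541 29.2167
```

View pics/end.png

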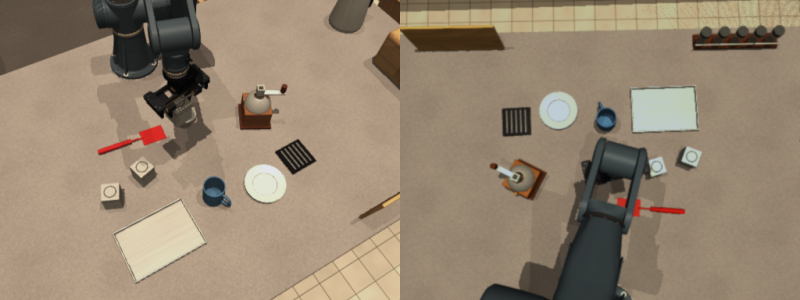

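The left tin is held about 0.24 m up and upright. The other two stand at (142,168) and (110,192) in the scene half, and the crank is on the mill at (262,90). I'm handing the job in.

```bash
python3 -c "
from rig import ticket
print(ticket.hand_in())"
```

```text
the job is handed in; nothing more can be done
None
```

I handed the job in (no verdict came back): the crank is fully down on the mill's axle and released, and all three tins were lifted in order, weighing about 6.2, 3.0 and 1.6 N. The left tin, the heaviest, is held upright about 0.24 m above the counter, and the other two stand upright on it.

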